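# Square the drawn-out coin tray against its test frame

### The job

Draw the brass coin tray all the way out of the green test frame, keeping both copper coins in it. Then lay the steel square flat on the table in the corner that the tray makes with the frame on the robot's left, long leg flush along the tray's side and short leg flush against the frame's front face, and let go of it there with the tray still fully out. Do not disturb the other things lying on the table.

Things in the scene. Friction and masses are not known exactly. Their poses are not given: they have to be found in the camera images.
- frame: Fixed green steel test frame, 200 mm deep, 302 mm wide, 60 mm high (two steel stubs at its back to 120 mm). Origin on the table, on its front face, below the middle of the tray slot. x axis into the frame, square to the front face (roughly away from the robot; yaw varies), y along the face to the robot's left, z up. Left of the tray the face is plain, from y = 60 to 175 mm.
- inner_corner (a point): Fixed point on the frame, 5 mm above the table, where the plane of the tray's left side meets the plane of the frame's front face (frame y = 55 mm); axes parallel to the frame's. The square's outer corner belongs here.
- tray (a joint): How far the brass tray is drawn out, m: 0 fully in, 0.13 fully out at its stop, along the frame's -x. It stays where left and takes about 3 N to move. Tray 190 mm long, 110 mm wide, rim 26 mm above the table, 4 mm walls, upright sides; its front wall is 30 mm out from the frame's front face at 0, 160 mm at the stop.
- tray_pull (a point): Upright pull on the tray's front, a brass fin with a black cap: 14 mm thick (cap 16 mm) across the frame's y axis, 28 mm long along its x axis, top 58 mm above the table. The point is at its centre, 40 mm above the table and 20 mm in front of the tray's front wall; axes parallel to the frame's.
- tray_floor (a point): Centre of the tray's inner floor, 6 mm above the table (moves with the tray; axes parallel to the frame's).
- coin_a_center (a point): Centre of a copper coin, 28 mm across, 4 mm thick, 20 g, lying loose on the tray floor.
- coin_b_center (a point): Centre of the second copper coin, the same size.
- square_grip (a point): Point on the blue upright grip of a loose steel square (flat, 10 mm thick, 0.5 kg), 40 mm above its underside. Grip 16 mm thick (square's y), 34 mm long (x), 12 to 58 mm above the underside, on a brace between the legs. x along the long leg towards the outer corner, y along the short leg away from it; corner at x +55, y -55 mm. Laid in place, its axes are parallel to the frame's.
- square_corner (a point): Outer corner of the square, at half its thickness (5 mm above the underside).
- square_long_tip (a point): Far end of the long leg's outer edge, 130 mm from the corner along the square's -x axis, 5 mm above the underside; legs are 28 mm wide. This outer edge goes against the tray.
- square_short_tip (a point): Far end of the short leg's outer edge, 110 mm from the corner along the square's +y axis, 5 mm above the underside. This outer edge goes against the frame's front face.
- meter_head: Bystander: white enamel meter head, 150 mm wide, 235 mm high, 100 mm deep, heavy; origin under its middle.
- coin_ramp: Bystander: sloping steel coin ramp, 140 x 50 mm, 70 mm high; origin under its middle.
- cam: Bystander: bronze cam disc, 64 mm across with one lobe, 24 mm high at the hub; origin under the hub.
- polish_jar: Bystander: amber jar with a black cap, 60 mm across, 60 mm high; origin under its middle.
- screwdriver: Bystander: screwdriver lying on the table.
Mind the look-alikes: they are no part of the job. What is shaped like the part that bears square_grip but red is not meant.

How it is judged:
By the outcome, as a careful person would: the job done as asked, in the order asked, and still so for the second after the job is handed in, with the robot touching nothing.
It also fails if it takes over 56 s, if anything falls off the work surface, if the arm or the gripper's body presses on something with over 40 N, if the wrist force passes 120 N, or if a joint passes its speed limit or range.

### The arm

A 7-joint arm with a two-finger parallel gripper is mounted at the origin on the work surface. World frame = base frame: x ahead of the robot, y to its left, z up, the work surface at z = 0. Lengths are in mm, angles in rad, forces in N, time in s.
With the tool pointing down it reaches from about 400 to 875 mm from the base axis. Payload 4.4 kg.
Tool frame: the origin (TCP) lies at the very end of the fingers, on their centre line; the grasp point (between the pads) lies 19 mm behind it; z points along the fingers, y is the direction in which the jaws open and shut (so a half turn about z gives the same grasp; the last joint's range is limited). The gripper opens to 85 mm and grips with 20 to 120 N. Pads are 22 mm wide; open, the fingers measure 114 mm over their backs; the gripper's body (76 mm by 85 mm) begins 54 mm behind the grasp point. The pads swing forward as they close: fully open they stand 13 mm farther back than shut.
Start: joints at [1.27, 0.628, 0.038, 1.517, -0.027, 0.996, -0.02], TCP at [151.249, -632.172, 231.313] pointing down, gripper open.
Joint ranges: [-3.06, 3.06], [-0.37, 2.12], [-1.25, 1.32], [0.18, 2.47], [-1.1, 4.24], [0.23, 1.98], [-2.94, 2.94]. Speed limits (rad/s): [2.57, 2.57, 3.14, 3.14, 3.14, 3.14, 3.14].

### API

Orientations are given as [roll, pitch, yaw] about the fixed x, y, z axes, in that order (R = Rz(yaw) Ry(pitch) Rx(roll)).
In Python, from cell import ctrl, eyes gives the robot as it stands.
- The arm moves only by the tool move_arm, never from a script. Its argument "increments" is a list of rows, each a list of 6 numbers: the shift along the tool's x, y, z in cm, then the turn, a rotation vector about the tool's x, y, z in degrees. In form: [[x, y, z, wx, wy, wz], ...]. A call has 1 to 20 rows; each row is the pose to reach, as a shift and turn from the pose commanded when the call began, along the tool's axes at that moment; what a row does not reach only later rows make up. A row lasts 1/10 s, in which the tool goes at most 50 mm and 8.59 degrees, less where a joint would pass 70% of its speed; a pose out of reach is approached as far as the arm can. A call with a gripper value outside its range is refused whole. "grip" is the opening, from -1 (shut) to 1 (fully open), set as the call begins (left out, the last holds). The fingers move at their own pace and stop on an object; the grip force is fixed at half the most. Time passes only in rows, so rows that repeat a pose let the fingers close. It gives the time, the measured TCP pose, the force and the opening at its end, in the units of the state.
- ctrl.read_state(): the state, without advancing time (a new reading comes with each control period).
- eyes.get_image(name): name is "side" or "top" or "wrist"; returns the picture (480x640x3 uint8, red, green, blue); there is no depth.
- eyes.calibration(name): a dict with "fx", "fy", "cx", "cy" (pixels), "dist" ([k1, k2, p1, p2, k3] as OpenCV has them; the pictures are not rectified), "pose" (4x4, takes a point from camera to world coordinates); the wrist camera has in their place "tool_from_camera" (4x4, takes a point from camera to tool coordinates, whose origin is the TCP and whose axes are the flange's). Camera axes: x right, y up, looking along -z (the intrinsics and any distortion apply to the point x, -y, -z); pixel columns grow to the right and rows downward; lengths in mm; the calibration is good to about 2 mm. A picture is of the moment at which its call begins: read the wrist's pose just before it. calibration takes no time and is no camera call.
- ctrl.finish_job(): hands the job in, once; it reports no verdict.
The state is a dict: "clock": time; "qpos": joint angles; "qd": joint speeds; "tau": joint torques, N m; "eef_pos": TCP position; "tool_rot": TCP orientation; "force": force on the tool from outside, world axes, zero at the start; "torque": the same for the moment, N m; "width": finger opening in mm.
Only numpy, scipy, OpenCV 4.12 (cv2) and the standard library are available. Lean on these libraries where they do the work, as an engineer would, in place of code of your own. Each camera call takes 0.05 s, during which the arm holds its last target. There are 200 camera calls.

## Working session

There is one attempt and no reset: what is moved stays moved. The work goes in short steps, Python scripts to look and compute and a tool call to move; the robot and the scene stay as the last step left them, time stands still between calls to the robot, and variables do not carry over. Pictures are saved under pics/ and viewed, about 8 in all and at most 12, crops included, and the job is handed in when it is done.

Besides the shell and the picture viewer there is one more tool, called after ">>>" by a JSON object that holds its "name" and its "arguments", one argument or row to a line. move_arm: Moves the arm, as the interface text tells. Its arguments: {"type":"object","properties":{"increments":{"type":"array","items":{"type":"array","items":{"type":"number"}}},"grip":{"type":"number"}},"required":["increments"]}

```bash
ls; mkdir -p pics; cat > h.py <<'E'
import numpy as np, cv2
from scipy.spatial.transform import Rotation as R
from cell import ctrl, eyes
def T_tool(s):
    T=np.eye(4); T[:3,:3]=R.from_euler('xyz',s['tool_rot']).as_matrix(); T[:3,3]=s['eef_pos']; return T
def snap(name,fn):
    s=ctrl.read_state(); im=eyes.get_image(name); c=eyes.calibration(name)
    P=np.array(c['pose']) if 'pose' in c else T_tool(s)@np.array(c['tool_from_camera'])
    cv2.imwrite('pics/%s.png'%fn,im[:,:,::-1]); np.savez('pics/%s.npz'%fn,im=im,P=P,K=[c['fx'],c['fy'],c['cx'],c['cy']],d=c['dist'])
    return im
class V:
    def __init__(s,fn):
        z=np.load('pics/%s.npz'%fn); s.im=z['im'];s.P=z['P'];fx,fy,cx,cy=z['K'];s.K=np.array([[fx,0,cx],[0,fy,cy],[0,0,1.]]);s.d=z['d']
    def ray(s,uv):
        u=cv2.undistortPoints(np.array(uv,float).reshape(-1,1,2),s.K,s.d).reshape(-1,2)
        d=np.c_[u[:,0],-u[:,1],-np.ones(len(u))]@s.P[:3,:3].T
        return s.P[:3,3],d/np.linalg.norm(d,axis=1)[:,None]
    def plane(s,uv,z):
        o,d=s.ray(uv); return o+d*((z-o[2])/d[:,2])[:,None]
    def proj(s,X):
        X=np.array(X,float).reshape(-1,3); c=(X-s.P[:3,3])@s.P[:3,:3]; c=c*[1,-1,-1]
        return cv2.projectPoints(c,np.zeros(3),np.zeros(3),s.K,s.d)[0].reshape(-1,2)
def tri(*vu):
    A=np.zeros((3,3));b=np.zeros(3);L=[]
    for v,uv in vu:
        o,d=v.ray([uv]);d=d[0];M=np.eye(3)-np.outer(d,d);A+=M;b+=M@o;L.append((o,M))
    X=np.linalg.solve(A,b); return X,[np.linalg.norm(M@(X-o)) for o,M in L]
E
python3 - <<'E'
from h import *
a=snap('top','top0');b=snap('side','side0')
for n in('top','side','wrist'):
    c=eyes.calibration(n);print(n,{k:np.round(v,3).tolist() for k,v in c.items()})
print(ctrl.read_state())
E
```

```text
pics
top {'fx': 528.945, 'fy': 528.945, 'cx': 323.191, 'cy': 239.132, 'dist': [-0.057, 0.0, 0.0, 0.0, 0.0], 'pose': [[0.012, 0.993, -0.12, 377.202], [-1.0, 0.014, 0.013, 22.733], [0.014, 0.12, 0.993, 1369.635], [0.0, 0.0, 0.0, 1.0]]}
side {'fx': 446.736, 'fy': 446.736, 'cx': 322.34, 'cy': 244.073, 'dist': [0.035, 0.0, 0.0, 0.0, 0.0], 'pose': [[-0.969, 0.139, -0.202, 314.582], [-0.245, -0.568, 0.786, 903.39], [-0.006, 0.811, 0.585, 745.905], [0.0, 0.0, 0.0, 1.0]]}
wrist {'fx': 330.564, 'fy': 330.564, 'cx': 315.796, 'cy': 242.725, 'dist': [-0.011, 0.0, 0.0, 0.0, 0.0], 'tool_from_camera': [[0.0, 0.962, 0.272, 69.243], [1.0, -0.0, 0.0, -0.296], [0.0, 0.272, -0.962, -143.03], [0.0, 0.0, 0.0, 1.0]]}
{'clock': 0.1, 'qpos': array([ 1.27018364,  0.62921093,  0.03847666,  1.51824534, -0.02697141,
        0.99629618, -0.02004096]), 'qd': array([-0.00034694, -0.00127792, -0.00035967, -0.00274801,  0.00075965,
       -0.00045218,  0.00042208]), 'tau': array([ 2.91527351e-03, -5.64536369e+01,  1.23109091e+00, -1.93975371e+01,
        1.15364202e-02,  5.45156407e-03, -4.81373729e-05]), 'eef_pos': array([ 151.10784153, -631.63516064,  230.51656013]), 'tool_rot': array([-3.13995246e+00,  5.63790294e-05,  2.34762036e-01]), 'force': array([ 0.03754287,  0.50266003, -0.21819607]), 'torque': array([-0.00193716, -0.00561126,  0.02473645]), 'width': 85.26744180208189}
```

View pics/top0.png

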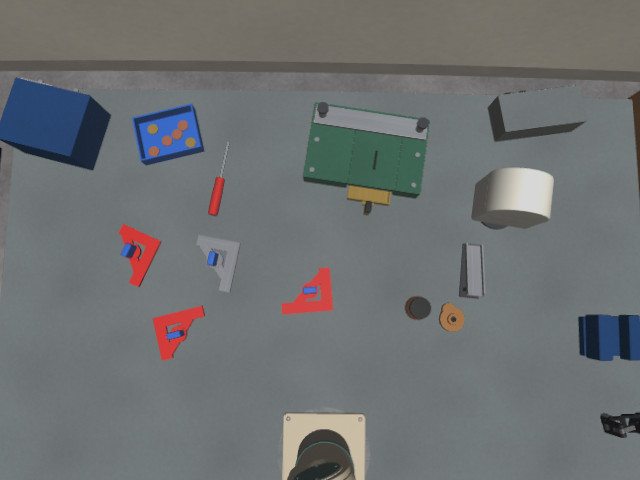

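View pics/side0.png

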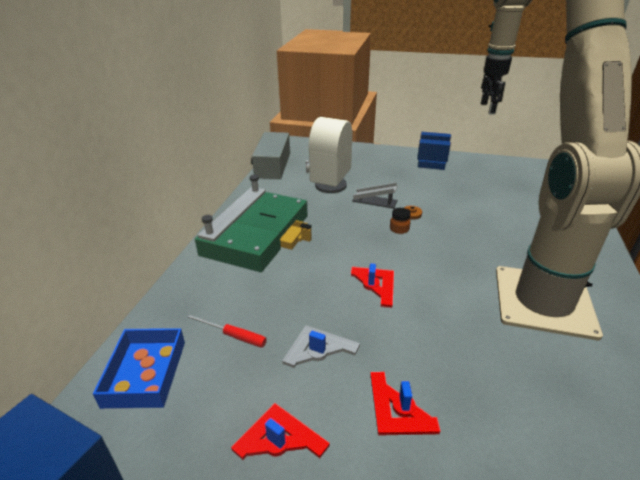

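Top view: green frame around (365,150) with its front edge near rows 180–195, the tray front at (369,195) and the pull cap at (367,208). The steel square has its corner at (240,243), long tip at (229,291) and short tip at (198,236). The side view agrees. The red squares are decoys, with one just in front of the frame at (310,295).

```bash
python3 - <<'E'
from h import *
t=V('top0');s=V('side0')
def big(m,box):
    k=np.zeros(m.shape,np.uint8);x0,y0,x1,y1=box;k[y0:y1,x0:x1]=m[y0:y1,x0:x1]
    k=cv2.morphologyEx(k,cv2.MORPH_OPEN,np.ones((2,2)))
    c=max(cv2.findContours(k,0,2)[0],key=cv2.contourArea);M=cv2.moments(c);return c,(M['m10']/M['m00'],M['m01']/M['m00'])
def hsv(v): return cv2.cvtColor(v.im,cv2.COLOR_RGB2HSV)
H=hsv(t);h,S,v=[H[...,i].astype(int) for i in range(3)]
g=((h>60)&(h<90)&(S>90)).astype(np.uint8)
c,_=big(g,(280,80,450,215));print('green',cv2.approxPolyDP(c,3,True).reshape(-1,2).tolist())
# brightness profile of front edge columns
for x in (310,330,400,415): print(x,[(y,v[y,x]) for y in range(172,202)])
st=((S<25)&(v>125)).astype(np.uint8)
c,_=big(st,(180,220,260,300));print('square',cv2.approxPolyDP(c,3,True).reshape(-1,2).tolist())
bl=((h>100)&(h<125)&(S>150)).astype(np.uint8)
cb,m=big(bl,(200,245,225,272));print('grip',m,cv2.boundingRect(cb))
H2=hsv(s);h2,S2,v2=[H2[...,i].astype(int) for i in range(3)]
cs,m2=big(((h2>100)&(h2<125)&(S2>150)).astype(np.uint8),(295,320,340,365));print('grip side',m2)
print('grip tri',tri((t,m),(s,m2)))
kc,m=big((v<75).astype(np.uint8),(355,198,380,220));print('cap',m,cv2.boundingRect(kc))
kc,m2=big((v2<75).astype(np.uint8),(298,220,315,245));print('cap side',m2,cv2.boundingRect(kc))
print('cap tri',tri((t,m),(s,m2)))
E
```

```text
green [[312, 128], [306, 177], [314, 175], [345, 183], [349, 177], [351, 184], [420, 193], [426, 142], [361, 132], [356, 136], [354, 131], [316, 125]]
310 [(172, np.int64(98)), (173, np.int64(99)), (174, np.int64(98)), (175, np.int64(98)), (176, np.int64(98)), (177, np.int64(88)), (178, np.int64(55)), (179, np.int64(55)), (180, np.int64(55)), (181, np.int64(59)), (182, np.int64(88)), (183, np.int64(120)), (184, np.int64(120)), (185, np.int64(120)), (186, np.int64(119)), (187, np.int64(118)), (188, np.int64(120)), (189, np.int64(119)), (190, np.int64(120)), (191, np.int64(119)), (192, np.int64(120)), (193, np.int64(120)), (194, np.int64(119)), (195, np.int64(119)), (196, np.int64(121)), (197, np.int64(120)), (198, np.int64(120)), (199, np.int64(120)), (200, np.int64(121)), (201, np.int64(122))]
330 [(172, np.int64(99)), (173, np.int64(99)), (174, np.int64(99)), (175, np.int64(100)), (176, np.int64(99)), (177, np.int64(98)), (178, np.int64(98)), (179, np.int64(98)), (180, np.int64(89)), (181, np.int64(56)), (182, np.int64(55)), (183, np.int64(54)), (184, np.int64(59)), (185, np.int64(8
[... 1612 characters left out ...]
int64(117)), (201, np.int64(117))]
square [[199, 236], [197, 246], [207, 259], [212, 248], [228, 253], [224, 269], [221, 256], [217, 267], [212, 268], [222, 280], [220, 291], [229, 293], [240, 244]]
grip (211.92727272727274, 258.92727272727274) (209, 253, 7, 13)
grip side (317.9337606837607, 342.21153846153845)
grip tri (array([484.30224441, 287.2034271 ,  32.32391952]), [np.float64(0.23852753684943548), np.float64(0.23852753684956496)])
cap (368.3189655172414, 208.13793103448276) (365, 202, 7, 13)
cap side (306.57142857142856, 226.85119047619045) (302, 225, 10, 5)
cap tri (array([ 619.34203414, -107.69436503,   45.49353313]), [np.float64(0.9980349439956235), np.float64(0.9980349439958169)])
```

```bash
python3 - <<'E'
from h import *
t=V('top0');H=cv2.cvtColor(t.im,cv2.COLOR_RGB2HSV);v=H[...,2].astype(float)
P=[];Q=[]
for x in list(range(308,343))+list(range(394,418)):
    y0=int(178+(x-310)*.149)-4
    col=v[y0:y0+14,x]
    i=next((k for k in range(1,14) if col[k]<76 and col[k-1]>=76),None)
    if i is None: continue
    f=(col[i-1]-76)/(col[i-1]-col[i]); P.append((x,y0+i-1+f))
    j=next((k for k in range(i+1,14) if col[k]>=86),None)
    if j: Q.append((x,y0+j-1+(86-col[j-1])/(col[j]-col[j-1])))
for p,z in((P,60),(Q,0)):
    X=t.plane(p,z)[:,:2]; a=np.polyfit(X[:,1],X[:,0],1); r=X[:,0]-np.polyval(a,X[:,1]); a=np.polyfit(X[abs(r)<2,1],X[abs(r)<2,0],1)
    print(z,len(X),'yaw deg',-np.degrees(np.arctan(a[0])),'x at y=-100',np.polyval(a,-100),r.std())
c=t.plane([(368.3,203.5),(368.3,215)],58)
print('cap ends z58',c)
for z in(10,):
    print(t.plane([(199,236),(240.5,243.5),(229.5,293)],z))
print(t.plane([(304.5,177),(421,193.5)],60))
E
```

```text
60 59 yaw deg -7.959555600737108 x at y=-100 673.3783017312259 0.3942125213661385
0 59 yaw deg -7.987972350412854 x at y=-100 674.5393018484659 0.8784766392219521
cap ends z58 [[ 627.94459393 -106.56700848   58.        ]
 [ 598.54293178 -106.60248064   58.        ]]
[[545.39985243 327.42706699  10.        ]
 [527.33533122 219.16279351  10.        ]
 [399.58419425 243.53099154  10.        ]]
[[ 693.32666452   55.40240784   60.        ]
 [ 655.41219028 -240.18823997   60.        ]]
```

```bash
cat >> h.py <<'E'
def inc(pos,yaw_deg,s=None):
    s=s or ctrl.read_state();T=T_tool(s);Rt=R.from_euler('xyz',[np.pi,0,np.radians(yaw_deg)]).as_matrix()
    d=T[:3,:3].T@(np.array(pos,float)-T[:3,3])/10; r=np.degrees(R.from_matrix(T[:3,:3].T@Rt).as_rotvec())
    return np.round(d,2).tolist()+np.round(r,1).tolist()
E
python3 -c "
from h import *
print(inc((615,-107,150),-8))"
```

```text
[57.32, -40.22, 8.11, -0.1, 0.0, 21.5]
```

>>> {"name": "move_arm", "arguments": {
  "increments": [
    [57.3,-40.2,8,0,0,21.5],
    [57.3,-40.2,8,0,0,21.5],
    [57.3,-40.2,8,0,0,21.5],
    [57.3,-40.2,8,0,0,21.5],
    [57.3,-40.2,8,0,0,21.5],
    [57.3,-40.2,8,0,0,21.5],
    [57.3,-40.2,8,0,0,21.5],
    [57.3,-40.2,8,0,0,21.5],
    [57.3,-40.2,8,0,0,21.5],
    [57.3,-40.2,8,0,0,21.5],
    [57.3,-40.2,8,0,0,21.5],
    [57.3,-40.2,8,0,0,21.5],
    [57.3,-40.2,8,0,0,21.5],
    [57.3,-40.2,8,0,0,21.5],
    [57.3,-40.2,8,0,0,21.5],
    [57.3,-40.2,8,0,0,21.5],
    [57.3,-40.2,8,0,0,21.5],
    [57.3,-40.2,8,0,0,21.5],
    [57.3,-40.2,8,0,0,21.5],
    [57.3,-40.2,8,0,0,21.5]
  ],
  "grip": 1
}}

```text
clock: 2.1
eef_pos: [614.6, -109.1, 151.7]
tool_rot: [3.141, -0.0, -0.142]
force: [-0.3, 0.5, -0.3]
width: 85.5
```

```bash
python3 -c "
from h import *
snap('wrist','w1');print(ctrl.read_state()['eef_pos'],ctrl.read_state()['tool_rot'])"
```

```text
[ 614.70718864 -108.79978532  151.59905602] [ 3.14150849e+00 -2.45242791e-04 -1.41909045e-01]
```

View pics/w1.png

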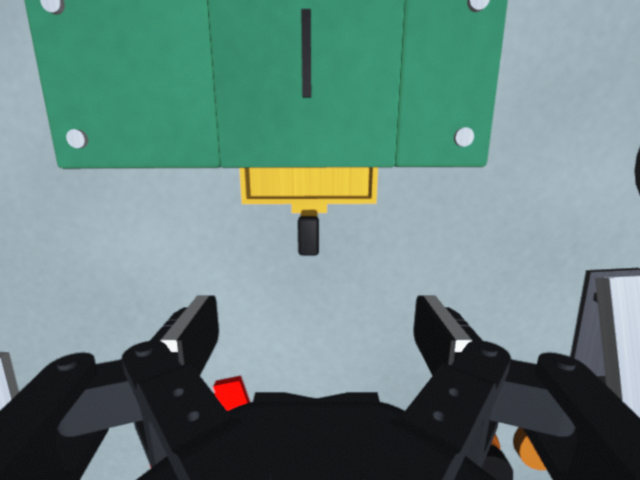

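Wrist view: the black cap is centred at about (308,235). The tray rim's front corners are at (241,204) and (377,204), and the frame's top front corners are at (60,168) and (487,166).

```bash
python3 - <<'E'
from h import *
w=V('w1');t=V('top0')
im=cv2.cvtColor(w.im,cv2.COLOR_RGB2HSV);v=im[...,2]
m=(v[205:262,290:330]<80).astype(np.uint8)
c=max(cv2.findContours(m,0,1)[0],key=cv2.contourArea).reshape(-1,2)+[290,205]
print('cap bbox',c.min(0),c.max(0))
cap=[308.5,237.0]
print('cap z58',w.plane([[308.5,218],[308.5,250],[308.5,235]],58))
print('tri cap front end', tri((w,(308.5,254)),(t,(368.3,214.5))))
f=w.plane([[60,168],[487,166]],60);print('frame corners',f,'yaw',-np.degrees(np.arctan2(f[0,0]-f[1,0],f[0,1]-f[1,1])),np.linalg.norm(f[0]-f[1]))
r=w.plane([[241,203.5],[377.5,203.5]],26);print('tray',r,np.linalg.norm(r[0]-r[1]),r.mean(0))
yd=(f[0]-f[1])/np.linalg.norm(f[0]-f[1]);print('origin',f[0]-yd*175, 'pull exp', r.mean(0)-20*np.array([yd[1],-yd[0],0]))
E
```

```text
cap bbox [298 216] [318 254]
cap z58 [[ 636.19779362 -106.37578435   58.        ]
 [ 612.08318438 -102.77347399   58.        ]
 [ 623.54939963 -104.48646562   58.        ]]
tri cap front end (array([ 603.35117764, -104.65717597,   43.83690256]), [np.float64(3.5234265760541286), np.float64(3.523426576054091)])
frame corners [[ 696.45765147   60.06037995   60.        ]
 [ 655.42759788 -234.63249613   60.        ]] yaw -7.9263293834222255 297.5354710177599
tray [[ 649.64286408  -51.86476754   26.        ]
 [ 633.81053434 -162.36440016   26.        ]] 111.62809446090615 [ 641.72669921 -107.11458385   26.        ]
origin [ 672.32520315 -113.26770472   60.        ] pull exp [ 621.91777525 -104.35658975   26.        ]
```

```bash
python3 -c "
from h import *
print(inc((618,-105,26),-7.95))"
```

```text
[0.27, -0.42, 12.56, 0.0, -0.0, -0.2]
```

>>> {"name": "move_arm", "arguments": {
  "increments": [
    [0.3,-0.4,3,0,0,0],
    [0.3,-0.4,7,0,0,0],
    [0.3,-0.4,10,0,0,0],
    [0.3,-0.4,12,0,0,0],
    [0.3,-0.4,12.5,0,0,0],
    [0.3,-0.4,12.5,0,0,0]
  ]
}}

```text
clock: 2.75
eef_pos: [618.1, -104.6, 25.9]
tool_rot: [3.142, 0.001, -0.141]
force: [-1.0, -0.6, 0.3]
width: 85.4
```

>>> {"name": "move_arm", "arguments": {
  "increments": [
    [0,0,0,0,0,0],
    [0,0,0,0,0,0],
    [0,0,0,0,0,0],
    [0,0,0,0,0,0],
    [0,0,0,0,0,0],
    [0,0,0,0,0,0],
    [0,0,0,0,0,0],
    [0,0,0,0,0,0]
  ],
  "grip": -1
}}

```text
clock: 3.55
eef_pos: [618.9, -103.9, 27.0]
tool_rot: [-3.141, -0.001, -0.14]
force: [-0.7, 1.6, 5.8]
width: 14.9
```

>>> {"name": "move_arm", "arguments": {
  "increments": [
    [-0.2,0,0,0,0,0],
    [-0.6,0,0,0,0,0],
    [-1.2,0,0,0,0,0],
    [-2,0,0,0,0,0],
    [-2.9,0,0,0,0,0],
    [-3.8,0,0,0,0,0],
    [-4.7,0,0,0,0,0],
    [-5.6,0,0,0,0,0],
    [-6.5,0,0,0,0,0],
    [-7.4,0,0,0,0,0],
    [-8.3,0,0,0,0,0],
    [-9.2,0,0,0,0,0],
    [-10,0,0,0,0,0],
    [-10.8,0,0,0,0,0],
    [-11.5,0,0,0,0,0],
    [-12,0,0,0,0,0],
    [-12.3,0,0,0,0,0],
    [-12.5,0,0,0,0,0],
    [-12.6,0,0,0,0,0],
    [-12.6,0,0,0,0,0]
  ]
}}

```text
clock: 5.55
eef_pos: [493.4, -86.3, 26.9]
tool_rot: [-3.141, -0.0, -0.14]
force: [2.8, 2.1, 8.2]
width: 15.2
```

>>> {"name": "move_arm", "arguments": {
  "increments": [
    [-0.15,0,0,0,0,0],
    [-0.3,0,0,0,0,0],
    [-0.45,0,0,0,0,0],
    [-0.6,0,0,0,0,0],
    [-0.7,0,0,0,0,0],
    [-0.7,0,0,0,0,0],
    [-0.7,0,0,0,0,0]
  ]
}}

```text
clock: 6.25
eef_pos: [490.8, -86.0, 26.9]
tool_rot: [3.141, -0.008, -0.14]
force: [10.1, 1.3, -0.3]
width: 14.8
```

>>> {"name": "move_arm", "arguments": {
  "increments": [
    [0,0,0,0,0,0],
    [0,0,0,0,0,0],
    [0,0,0,0,0,0],
    [0,0,0,0,0,0],
    [0,0,0,0,0,0]
  ],
  "grip": 0
}}

```text
clock: 6.75
eef_pos: [486.1, -85.8, 26.2]
tool_rot: [3.141, 0.001, -0.141]
force: [-0.2, -0.6, -0.5]
width: 42.7
```

>>> {"name": "move_arm", "arguments": {
  "increments": [
    [0,0,-2,0,0,0],
    [0,0,-5,0,0,0],
    [0,0,-9,0,0,0],
    [0,0,-13,0,0,0],
    [2,0,-16,0,0,0],
    [4,0,-18,0,0,0],
    [6,0,-18,0,0,0],
    [6,0,-18,0,0,0],
    [6,0,-18,0,0,0],
    [6,0,-18,0,0,0]
  ]
}}

```text
clock: 7.75
eef_pos: [544.4, -94.0, 205.5]
tool_rot: [3.142, 0.003, -0.141]
force: [-0.2, 0.6, 0.8]
width: 42.7
```

```bash
python3 -c "
from h import *
snap('wrist','w2');print(ctrl.read_state()['eef_pos'],ctrl.read_state()['tool_rot'])"
```

```text
[544.5975779  -93.98273605 205.58667593] [-3.14156348e+00  2.67609177e-03 -1.40732756e-01]
```

View pics/w2.png

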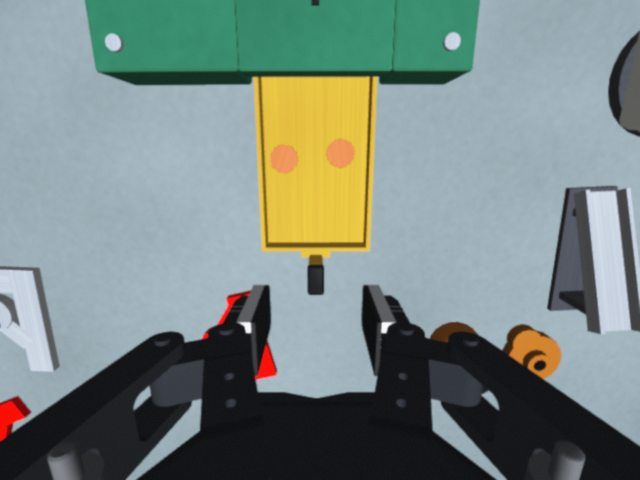

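Wrist view: the tray is out and holds both coins, at (284,158) and (340,153). Tray rim corners are at (262,250) and (371,250), and the frame's bottom edge is at about row 83. I'll measure the extension and the inner corner from this.

```bash
python3 - <<'E'
from h import *
w=V('w2');H=cv2.cvtColor(w.im,cv2.COLOR_RGB2HSV);h,S,v=[H[...,i].astype(int) for i in range(3)]
yel=(h>15)&(h<35)&(S>120)&(v>60)
L=[];Rr=[]
for y in range(100,240,4):
    x=np.where(yel[y,230:400])[0]+230; L.append((x[0]-.5,y));Rr.append((x[-1]+.5,y))
B=[]
for x in list(range(268,298,3))+list(range(334,368,3)):
    y=np.where(yel[200:270,x])[0]+200; B.append((x,y[-1]+.5))
lf=w.plane(L,26);rf=w.plane(Rr,26);bf=w.plane(B,26)
def fit(P,indep):
    a=np.polyfit(P[:,indep],P[:,1-indep],1);return a
al=fit(lf,0);ar=fit(rf,0);ab=fit(bf,1)
print('left y(x)',al,np.degrees(np.arctan(al[0])),'right',np.degrees(np.arctan(ar[0])),'front yaw',-np.degrees(np.arctan(ab[0])))
# frame edges : top (z60) and bottom (z0) on left of tray
g=(h>60)&(h<90)&(S>90)
U=[];D=[]
for x in list(range(120,232,4))+list(range(396,460,4)):
    col=v[55:100,x].astype(float); yy=np.where(g[55:100,x]&(v[55:100,x]>75))[0]; U.append((x,55+yy[-1]+.5))
    yd=np.where(v[55:100,x]<85)[0]; D.append((x,55+yd[-1]+.5))
au=fit(w.plane(U,60),1);ad=fit(w.plane(D,0),1)
for a in(au,ad): print('face yaw',-np.degrees(np.arctan(a[0])),'x(y=-50)',np.polyval(a,-50),'x(-100)',np.polyval(a,-100))
for a in (au,ad):
    # x=a0 y+a1 ; y=l0 x+l1
    x=(a[0]*al[1]+a[1])/(1-a[0]*al[0]);print('inner corner',x,al[0]*x+al[1])
fx=np.array([np.cos(np.radians(-7.95)),np.sin(np.radians(-7.95))])
c0=np.array([np.polyval(ad,-100),-100]);c1=np.array([np.polyval(au,-100),-100]);f=bf[:,:2].mean(0)
print('extension front wall',fx@(c0-f),fx@(c1-f),'width',(lf-rf)[:,1].mean()*fx[0])
s=V('top0')
Q=[(199,236),(240.5,243.5),(229.5,293)]
E
```

```text
left y(x) [-0.13704796 36.67579582] -7.803655399998777 right -7.971785491207475 front yaw -8.044782841337103
face yaw -8.096115360216414 x(y=-50) 680.3765028091553 x(-100) 673.2639076435436
face yaw -7.94237825638839 x(y=-50) 682.282169308344 x(-100) 675.306398006099
inner corner 679.4600009309917 -56.442809247704766
inner corner 681.3472139444578 -56.70144793583848
extension front wall 161.27986709848415 159.25700681851845 width 107.1694236050601
```

Both coins are in and the front wall stands about 160 mm out, so the tray is at its stop. Now to the square.

```bash
python3 -c "
from h import *
print(inc((484,284,150),-10.3))"
```

```text
[-11.29, -36.57, 5.59, 0.0, 0.2, 2.2]
```

>>> {"name": "move_arm", "arguments": {
  "increments": [
    [-11.3,-36.6,0,0,0,2.2],
    [-11.3,-36.6,0,0,0,2.2],
    [-11.3,-36.6,2,0,0,2.2],
    [-11.3,-36.6,5.6,0,0,2.2],
    [-11.3,-36.6,5.6,0,0,2.2],
    [-11.3,-36.6,5.6,0,0,2.2],
    [-11.3,-36.6,5.6,0,0,2.2],
    [-11.3,-36.6,5.6,0,0,2.2],
    [-11.3,-36.6,5.6,0,0,2.2],
    [-11.3,-36.6,5.6,0,0,2.2],
    [-11.3,-36.6,5.6,0,0,2.2],
    [-11.3,-36.6,5.6,0,0,2.2],
    [-11.3,-36.6,5.6,0,0,2.2],
    [-11.3,-36.6,5.6,0,0,2.2]
  ],
  "grip": 1
}}

```text
clock: 9.2
eef_pos: [486.0, 283.2, 150.6]
tool_rot: [-3.141, -0.0, -0.181]
force: [-0.2, -0.1, 0.7]
width: 85.4
```

```bash
python3 -c "
from h import *
snap('wrist','w3');print(ctrl.read_state()['eef_pos'],ctrl.read_state()['tool_rot'])"
```

```text
[485.9592053  283.40661854 150.54972213] [-3.14145451e+00 -2.73751388e-04 -1.80106267e-01]
```

View pics/w3.png

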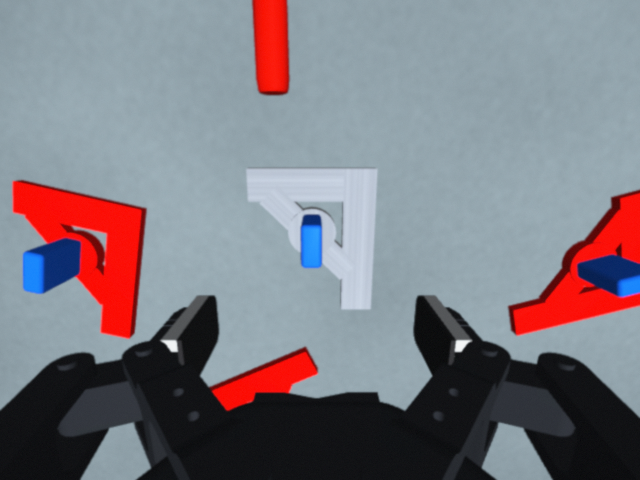

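Wrist view: the steel square's outer corner is at (378,168), short tip at (247,168) and long tip at (371,309). The grip's bright top is near (311,254). One red square's tip at (305,355) lies close behind it.

```bash
python3 - <<'E'
from h import *
w=V('w3');t=V('top0');H=cv2.cvtColor(w.im,cv2.COLOR_RGB2HSV);h,S,v=[H[...,i].astype(int) for i in range(3)]
b=((h>100)&(h<125)&(S>150));b[:, :280]=0;b[:,345:]=0;b[:200]=0;b[290:]=0
ys,xs=np.where(b);print(xs.min(),xs.max(),ys.min(),ys.max());print([(y,int(np.median(v[y][b[y]]))) for y in range(ys.min(),ys.max()+1,3)])
for y in (225,245,255,264): x=np.where(b[y])[0];print(y,x[0],x[-1])
k=((S<30)&(v>140)).astype(np.uint8);k[:160]=0;k[320:]=0;k[:,:240]=0;k[:,385:]=0
print(cv2.minMaxLoc(k)[1])
# outer edges
E1=[];E2=[]
g=cv2.GaussianBlur(w.im,(3,3),0).astype(float).mean(2)
for y in range(180,300,5):
    d=np.diff(g[y,360:390]);E1.append((360+np.argmin(d)+.5,y))
for x in range(255,370,5):
    d=np.diff(g[158:178,x]);E2.append((x,158+np.argmax(d)+.5))
A=w.plane(E1,10);B=w.plane(E2,10)
for P,i in((A,0),(B,1)):
    a=np.polyfit(P[:,i],P[:,1-i],1);print('yaw',np.degrees(np.arctan(a[0]))*(1 if i==0 else -1),np.std(P[:,1-i]-np.polyval(a,P[:,i])))
a=np.polyfit(A[:,0],A[:,1],1);c=np.polyfit(B[:,1],B[:,0],1)
x=(c[0]*a[1]+c[1])/(1-c[0]*a[0]);C=np.array([x,a[0]*x+a[1]]);q=np.arctan(a[0])
xd=np.array([np.cos(q),np.sin(q)]);yd=np.array([-xd[1],xd[0]])
print('corner',C,'grip from corner',C-55*xd+55*yd)
T=w.plane([(247,168),(378,168),(371,309)],10);print(T,np.linalg.norm(T[1]-T[0]),np.linalg.norm(T[1]-T[2]))
for z in(50,58):print(z,w.plane([(311.5,240),(311.5,267.5)],z))
print('tri corner',tri((w,(378,168)),(t,(240.5,243.5))))
E
```

```text
301 321 215 267
[(215, 115), (218, 106), (221, 108), (224, 141), (227, 248), (230, 253), (233, 253), (236, 253), (239, 253), (242, 253), (245, 253), (248, 253), (251, 253), (254, 253), (257, 253), (260, 253), (263, 253), (266, 248)]
225 302 320
245 301 321
255 301 321
264 302 320
1.0
yaw -10.396137125036123 0.2534428594353186
yaw -10.339465071367648 0.005914487941736131
corner [529.72312358 223.40764984] grip from corner [485.55092922 287.42965578]
[[549.75106918 330.80320061  10.        ]
 [530.02997147 222.68741896  10.        ]
 [401.88985904 246.02851373  10.        ]] 109.89969943030455 130.2485897064031
50 [[489.12971691 286.49575279  50.        ]
 [467.19934453 290.57590965  50.        ]]
58 [[491.26019547 285.99258308  58.        ]
 [470.0498497  289.93877863  58.        ]]
tri corner (array([528.83694053, 220.76828995,  -1.9066219 ]), [np.float64(0.21920770433035452), np.float64(0.2192077043303327)])
```

```bash
python3 -c "
from h import *
print(inc((486,287,22),-10.37))"
```

```text
[-0.06, -0.35, 12.86, -0.0, -0.0, 0.1]
```

>>> {"name": "move_arm", "arguments": {
  "increments": [
    [0,-0.35,3,0,0,0],
    [0,-0.35,7,0,0,0],
    [0,-0.35,10,0,0,0],
    [0,-0.35,12,0,0,0],
    [0,-0.35,12.8,0,0,0],
    [0,-0.35,12.8,0,0,0]
  ]
}}

```text
clock: 9.85
eef_pos: [485.8, 287.0, 21.5]
tool_rot: [3.14, 0.001, -0.179]
force: [-1.0, -0.1, 0.9]
width: 85.3
```

>>> {"name": "move_arm", "arguments": {
  "increments": [
    [0,0,0,0,0,0],
    [0,0,0,0,0,0],
    [0,0,0,0,0,0],
    [0,0,0,0,0,0],
    [0,0,0,0,0,0],
    [0,0,0,0,0,0],
    [0,0,0,0,0,0],
    [0,0,0,0,0,0]
  ],
  "grip": -1
}}

```text
clock: 10.65
eef_pos: [486.6, 287.5, 23.0]
tool_rot: [-3.141, -0.001, -0.179]
force: [-0.1, -0.5, 6.4]
width: 15.4
```

>>> {"name": "move_arm", "arguments": {
  "increments": [
    [0,0,-0.5,0,0,0],
    [0,0,-2,0,0,0],
    [0,0,-5,0,0,0],
    [0,0,-9,0,0,0],
    [0,0,-12,0,0,0],
    [0,0,-12,0,0,0],
    [0,0,-12,0,0,0]
  ]
}}

```text
clock: 11.35
eef_pos: [485.7, 287.5, 142.5]
tool_rot: [-3.141, 0.0, -0.179]
force: [-0.3, -0.6, -6.9]
width: 14.9
```

```bash
python3 -c "
from h import *
snap('wrist','w4');print(ctrl.read_state()['eef_pos'],ctrl.read_state()['tool_rot'])"
```

```text
[484.90120838 287.06384845 141.39579306] [ 3.14010182e+00  2.01657649e-03 -1.78546685e-01]
```

View pics/w4.png

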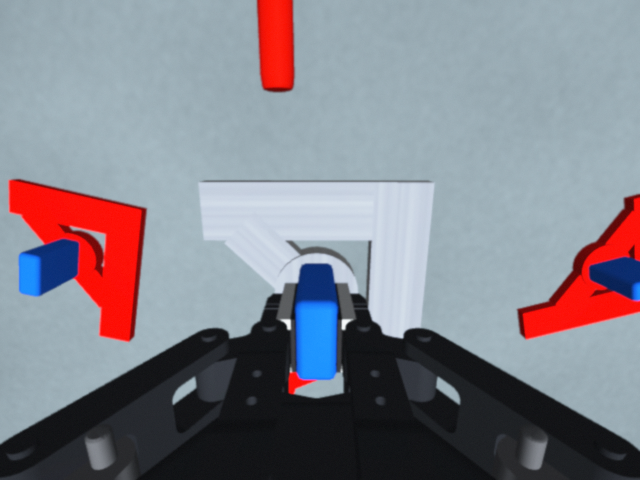

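Wrist view: the square is held with the grip between the pads. Its corner is at (433,182) and short tip at (200,181), with the short edge parallel to the tool's y axis.

```bash
python3 - <<'E'
from h import *
c=eyes.calibration('wrist')
w=V('w4');w.P=np.array(c['tool_from_camera'])
w3=V('w3')
for z in(11,13,15):
    T=w.plane([(200,181.5),(433.5,181.5),(423.5,337)],z);print(z,T.round(1).tolist(),np.linalg.norm(T[0]-T[1]),'yaw',np.degrees(np.arctan2(T[1,0]-T[0,0],T[0,1]-T[1,1])),'long',np.degrees(np.arctan2(T[1,1]-T[2,1],T[1,0]-T[2,0])))
E
```

```text
11 [[54.9, -53.8, 11.0], [54.9, 53.8, 11.0], [-26.1, 56.4, 11.0]] 107.61221348991454 yaw 179.99031020976972 long -1.841816440033863
13 [[54.7, -54.5, 13.0], [54.7, 54.5, 13.0], [-27.3, 57.1, 13.0]] 109.00949463303859 yaw 179.99031020976972 long -1.8418164400338615
15 [[54.5, -55.2, 15.0], [54.5, 55.2, 15.0], [-28.6, 57.8, 15.0]] 110.40677577616263 yaw 179.99031020976972 long -1.8418164400338641
```

```bash
python3 - <<'E'
from h import *
c=eyes.calibration('wrist')
w=V('w4');w.P=np.array(c['tool_from_camera'])
g=cv2.GaussianBlur(w.im,(3,3),0).astype(float).mean(2)
E=[]
for y in range(190,330,10):
    d=np.diff(g[y,410:445]);E.append((410+np.argmin(d)+.5,y))
print(E)
print(w.plane(E,14).round(1)[:,:2].tolist())
w=V('w3');E=[(378,180),(374,250),(371,300)]
E

```

```text
[(np.float64(433.5), 190), (np.float64(432.5), 200), (np.float64(431.5), 210), (np.float64(430.5), 220), (np.float64(429.5), 230), (np.float64(428.5), 240), (np.float64(427.5), 250), (np.float64(426.5), 260), (np.float64(425.5), 270), (np.float64(424.5), 280), (np.float64(423.5), 290), (np.float64(422.5), 300), (np.float64(421.5), 310), (np.float64(420.5), 320)]
[[50.7, 55.2], [45.9, 55.2], [41.1, 55.2], [36.2, 55.1], [31.2, 55.1], [26.1, 55.1], [21.0, 55.1], [15.7, 55.1], [10.4, 55.0], [5.0, 55.0], [-0.6, 55.0], [-6.2, 55.0], [-11.9, 55.0], [-17.8, 55.0]]
```

The square is held true: corner at tool (54.7, 55.1) mm, no yaw slip. Going to hover near the corner, backed off about 8 mm each way.

```bash
python3 -c "
from h import *
print(inc((626.6,14.1,110),-7.95))"
```

```text
[18.8, 24.34, 3.14, 0.1, 0.1, -2.3]
```

>>> {"name": "move_arm", "arguments": {
  "increments": [
    [0.9,1.2,0,0,0,-2.3],
    [2.8,3.6,0,0,0,-2.3],
    [5,6.5,0,0,0,-2.3],
    [7.2,9.3,0,0,0,-2.3],
    [9.4,12.2,0,0,0,-2.3],
    [11.6,15,0,0,0,-2.3],
    [13.8,17.9,0,0,0,-2.3],
    [16,20.7,1,0,0,-2.3],
    [18,23.3,2,0,0,-2.3],
    [18.8,24.3,3.1,0,0,-2.3],
    [18.8,24.3,3.1,0,0,-2.3],
    [18.8,24.3,3.1,0,0,-2.3],
    [18.8,24.3,3.1,0,0,-2.3],
    [18.8,24.3,3.1,0,0,-2.3]
  ]
}}

```text
clock: 12.8
eef_pos: [627.7, 16.9, 111.5]
tool_rot: [-3.141, 0.0, -0.136]
force: [0.1, 0.5, -5.9]
width: 15.0
```

```bash
python3 -c "
from h import *
snap('wrist','w5');print(ctrl.read_state()['eef_pos'],ctrl.read_state()['tool_rot'])"
```

```text
[627.86630044  16.56620271 111.65834195] [-3.14085439e+00 -1.57608286e-04 -1.36594863e-01]
```

View pics/w5.png

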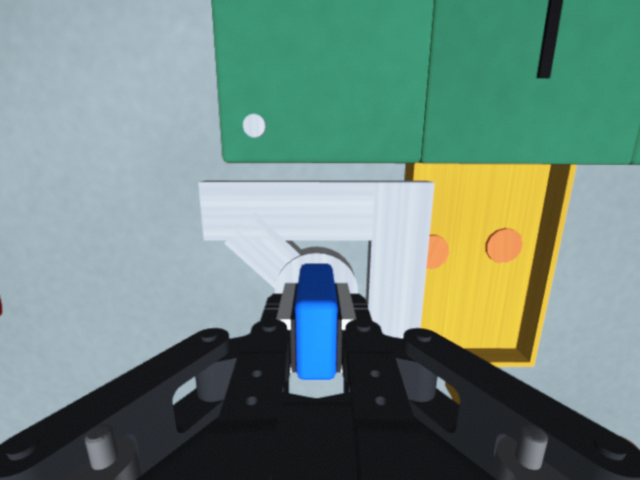

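Wrist view: the frame's top front edge is at row ~163, from (225,162) to (640,165). The square's short edge is at row 181 and the tray's right rim runs (575,165)–(537,366). Both coins are still in the tray. I'll measure the gaps in tool axes.

```bash
python3 - <<'E'
from h import *
c=eyes.calibration('wrist')
w=V('w5');w.P=np.array(c['tool_from_camera']);tz=111.6
g=cv2.GaussianBlur(w.im,(3,3),0).astype(float)
H=cv2.cvtColor(w.im,cv2.COLOR_RGB2HSV).astype(int);gr=(H[...,0]>60)&(H[...,0]<90)&(H[...,1]>90)
E=[(x,np.where(gr[120:180,x]&(H[120:180,x,2]>100))[0][-1]+120.5) for x in list(range(235,400,6))+list(range(590,632,6))]
P=w.plane(E,tz-60)[:,:2];a=np.polyfit(P[:,1],P[:,0],1);print('face x(tool y)',a,'yaw off',np.degrees(np.arctan(a[0])),'x at 0',np.polyval(a,0),'at 55',np.polyval(a,55),np.std(P[:,0]-np.polyval(a,P[:,1])))
ye=(H[...,0]>15)&(H[...,0]<35)&(H[...,1]>100)&(H[...,2]>60)
E=[(np.where(ye[y,500:600])[0][-1]+500.5,y) for y in range(175,360,6)]
P=w.plane(E,tz-26)[:,:2];b=np.polyfit(P[:,0],P[:,1],1);print('tray right y(tool x)',b,'deg',np.degrees(np.arctan(b[0])),'left at x=55',np.polyval(b,55)-110,'x=-30',np.polyval(b,-30)-110)
F=w.plane([(470,366.5),(520,366.5)],tz-26);print('tray front x',F[:,0],'ext',np.polyval(a,100)-F[:,0])
E
```

```text
face x(tool y) [-3.23347869e-03  6.21860839e+01] yaw off -0.1852640366994879 x at 0 62.18608386345034 at 55 62.008242535227616 0.19006575656811092
tray right y(tool x) [2.81975731e-03 1.75867213e+02] deg 0.1615597650990405 left at x=55 66.02229915849554 x=-30 65.78261978688906
tray front x [-99.22871847 -99.41710676] ext [161.09145446 161.27984276]
```

>>> {"name": "move_arm", "arguments": {
  "increments": [
    [0.1,0.2,1,0,0,0.15],
    [0.3,0.5,3,0,0,0.15],
    [0.3,0.5,5,0,0,0.15],
    [0.3,0.5,6.8,0,0,0.15],
    [0.3,0.5,8,0,0,0.15],
    [0.3,0.5,8.5,0,0,0.15],
    [0.3,0.5,8.7,0,0,0.15],
    [0.3,0.5,8.7,0,0,0.15],
    [0.3,0.5,8.7,0,0,0.15],
    [0.3,0.5,8.7,0,0,0.15]
  ]
}}

```text
clock: 13.85
eef_pos: [631.0, 9.6, 25.2]
tool_rot: [-3.141, -0.002, -0.141]
force: [-0.0, 0.6, -5.8]
width: 15.3
```

>>> {"name": "move_arm", "arguments": {
  "increments": [
    [0.1,0,0.1,0,0,0],
    [0.2,0,0.1,0,0,0],
    [0.3,0,0.1,0,0,0],
    [0.4,0,0.1,0,0,0],
    [0.5,0,0.1,0,0,0],
    [0.6,0,0.1,0,0,0],
    [0.6,0,0.1,0,0,0],
    [0.6,0,0.1,0,0,0]
  ]
}}

```text
clock: 14.65
eef_pos: [633.8, 9.0, 23.2]
tool_rot: [3.141, 0.005, -0.141]
force: [-5.8, 0.9, -0.9]
width: 15.4
```

>>> {"name": "move_arm", "arguments": {
  "increments": [
    [0,0.1,0,0,0,0],
    [0,0.2,0,0,0,0],
    [0,0.3,0,0,0,0],
    [0,0.4,0,0,0,0],
    [0,0.5,0,0,0,0],
    [0,0.6,0,0,0,0],
    [0,0.6,0,0,0,0],
    [0,0.6,0,0,0,0]
  ]
}}

```text
clock: 15.45
eef_pos: [633.5, 6.7, 23.3]
tool_rot: [-3.138, 0.004, -0.139]
force: [-5.2, 6.0, -1.0]
width: 15.2
```

>>> {"name": "move_arm", "arguments": {
  "increments": [
    [0,0.1,0,0,0,0],
    [0,0.2,0,0,0,0],
    [0,0.3,0,0,0,0],
    [0,0.3,0,0,0,0],
    [0,0.3,0,0,0,0]
  ]
}}

```text
clock: 15.95
eef_pos: [633.3, 5.0, 23.4]
tool_rot: [-3.136, 0.004, -0.139]
force: [-5.2, 7.7, -1.2]
width: 15.0
```

```bash
python3 -c "
from h import *
snap('wrist','w6');s=ctrl.read_state();print(s['eef_pos'],s['tool_rot'],s['force'])"
```

```text
[633.32493998   5.08132273  23.36436395] [-3.136347    0.00429584 -0.13855506] [-4.11787714  8.04356167 -1.1844752 ]
```

View pics/w6.png

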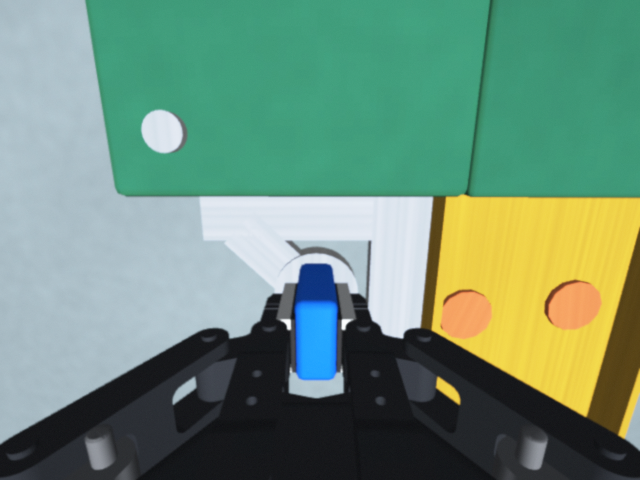

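Wrist view: the short edge disappears under the frame's front edge. The long edge at (432,200) meets the dark outer side of the tray wall directly, and the rim starts at about (444,200). Both coins are in the tray. I'll measure whether any gap is left.

```bash
python3 - <<'E'
from h import *
c=eyes.calibration('wrist')
w=V('w6');w.P=np.array(c['tool_from_camera']);tz=23.3
g=w.im.astype(int)
for y in (205,230,260,290,315):
    r=g[y,415:455].sum(1); d=np.diff(r)
    i=np.argmin(d)+415.5; j=np.argmax(d[int(i-415):])+int(i-415)+415.5
    print(y,i,j,'square edge',w.plane([(i,y)],tz-10)[0,:2].round(2),'wall foot line at z10',' rim outer',w.plane([(j,y)],tz-26)[0,:2].round(2))
print(g[230,420:452].tolist())
E
```

```text
205 431.5 444.5 square edge [43.65 54.69] wall foot line at z10  rim outer [46.26 54.63]
230 429.5 441.5 square edge [31.4  54.87] wall foot line at z10  rim outer [35.26 54.47]
260 426.5 438.5 square edge [16.   54.82] wall foot line at z10  rim outer [21.44 54.56]
290 423.5 435.5 square edge [-0.22 54.77] wall foot line at z10  rim outer [ 6.87 54.66]
315 421.5 432.5 square edge [-14.43  54.99] wall foot line at z10  rim outer [-5.89 54.52]
[[217, 226, 236], [216, 226, 235], [215, 226, 235], [215, 226, 235], [215, 226, 235], [217, 227, 236], [218, 228, 237], [218, 227, 237], [213, 223, 232], [185, 190, 196], [130, 124, 110], [95, 78, 41], [90, 70, 24], [88, 67, 22], [88, 68, 23], [89, 68, 24], [90, 70, 25], [91, 71, 26], [90, 71, 26], [90, 70, 25], [91, 69, 22], [113, 88, 30], [177, 142, 48], [230, 194, 68], [238, 206, 71], [239, 209, 73], [239, 209, 73], [238, 208, 72], [239, 209, 74], [239, 210, 73], [239, 210, 73], [239, 209, 72]]
```

>>> {"name": "move_arm", "arguments": {
  "increments": [
    [-0.05,-0.1,0,0,0,0],
    [-0.1,-0.2,0,0,0,0],
    [-0.1,-0.25,0,0,0,0],
    [-0.1,-0.25,0,0,0,0]
  ]
}}

```text
clock: 16.4
eef_pos: [633.3, 5.1, 23.3]
tool_rot: [-3.139, 0.003, -0.14]
force: [-3.7, 4.7, -2.5]
width: 15.6
```

>>> {"name": "move_arm", "arguments": {
  "increments": [
    [0,0,0,0,0,0],
    [0,0,0,0,0,0],
    [0,0,0,0,0,0],
    [0,0,0,0,0,0],
    [0,0,0,0,0,0],
    [0,0,0,0,0,0]
  ],
  "grip": -0.1
}}

```text
clock: 17.0
eef_pos: [634.5, 2.3, 23.4]
tool_rot: [3.142, -0.0, -0.142]
force: [-0.0, 0.2, -0.2]
width: 38.3
```

>>> {"name": "move_arm", "arguments": {
  "increments": [
    [0,0,-1,0,0,0],
    [0,0,-3,0,0,0],
    [0,0,-6,0,0,0],
    [0,0,-10,0,0,0],
    [0,0,-14,0,0,0],
    [-3,0,-18,0,0,0],
    [-6,0,-20,0,0,0],
    [-6,0,-20,0,0,0],
    [-6,0,-20,0,0,0],
    [-6,0,-20,0,0,0]
  ]
}}

```text
clock: 18.0
eef_pos: [575.4, 10.8, 223.0]
tool_rot: [3.141, -0.0, -0.141]
force: [-0.2, -0.5, 0.3]
width: 38.3
```

```bash
python3 -c "
from h import *
snap('wrist','w7');s=ctrl.read_state();print(s['eef_pos'],s['tool_rot'],s['force'])"
```

```text
[575.30529595  10.71487764 222.57296962] [ 3.14120565e+00  5.94380868e-04 -1.41533150e-01] [ 0.59950944 -0.0141859  -0.07216127]
```

View pics/w7.png

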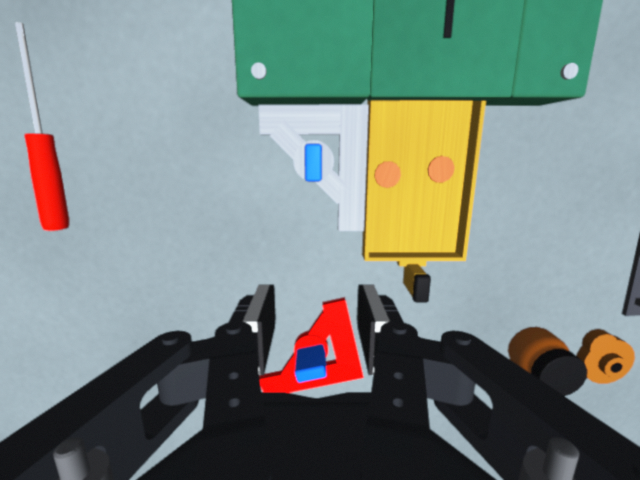

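Wrist view: the square lies in the corner, long edge along the tray from (367,105) to (363,230) and short edge under the frame front from (260,105) to (367,105). Both coins are in the tray at (387,174) and (441,169). Numeric check next.

```bash
python3 - <<'E'
from h import *
c=eyes.calibration('wrist')
w=V('w7');w.P=np.array(c['tool_from_camera']);tz=222.8
g=cv2.GaussianBlur(w.im,(3,3),0).astype(int)
S=[];U=[]
for y in range(115,228,8):
    r=g[y,350:380].sum(1);d=np.diff(r);i=np.argmin(d);S.append((350.5+i,y));j=i+np.argmax(d[i:]);U.append((350.5+j,y))
A=w.plane(S,tz-10);B=w.plane(U,tz-26)
for n,P in(('square long',A),('tray rim',B)):
    a=np.polyfit(P[:,0],P[:,1],1);print(n,'deg',np.degrees(np.arctan(a[0])),'y at x=0,40',np.polyval(a,[0,40]))
E=[];F=[];G=[]
for x in list(range(270,300,4))+list(range(335,360,4)):
    col=g[88:118,x].sum(1);d=np.diff(col);i=np.argmax(d);E.append((x,88.5+i))
    
print(g[90:112,275].sum(1).tolist())
P=w.plane(E,tz-10);a=np.polyfit(P[:,1],P[:,0],1);print('short edge deg',np.degrees(np.arctan(a[0])),np.polyval(a,[0,50]))
H=cv2.cvtColor(w.im,cv2.COLOR_RGB2HSV).astype(int);gr=(H[...,0]>60)&(H[...,0]<90)&(H[...,1]>90)
U=[(x,np.where(gr[70:110,x]&(H[70:110,x,2]>90))[0][-1]+70.5) for x in list(range(265,355,6))+list(range(490,570,6))]
P=w.plane(U,tz-60);a=np.polyfit(P[:,1],P[:,0],1);print('face deg',np.degrees(np.arctan(a[0])),np.polyval(a,[0,50]))
F=w.plane([(390,261.5),(445,261.5)],tz-26);print('ext',np.polyval(a,F[:,1])-F[:,0])
T=w.plane([(260.5,104),(363,230.5)],tz-10);print(T)
E
```

```text
square long deg -0.13944527229473533 y at x=0,40 [51.84244341 51.74509205]
tray rim deg -0.17859920676182664 y at x=0,40 [52.22164367 52.0969575 ]
[322, 322, 323, 322, 314, 293, 249, 186, 134, 112, 111, 111, 125, 193, 340, 507, 611, 644, 647, 647, 648, 652]
short edge deg 0.7900750421197197 [113.0153151  113.70482934]
face deg 0.15838914465685125 [112.84540001 112.98362096]
ext [161.12334006 161.29585467]
[[113.02789165 -55.97217535 212.8       ]
 [-17.3273566   51.71371235 212.8       ]]
```

Flush within measurement error on both edges (about 0.4 mm or less), the tray is still at its stop, and the gripper is clear. Handing in.

```bash
python3 -c "
from h import *
print(ctrl.finish_job(), ctrl.read_state()['clock'])"
```

```text
the job is handed in; nothing more can be done
the job is handed in; nothing more can be done
```

I drew the tray out to its stop with both coins in it. I then laid the steel square in the left corner between tray and frame, released it and backed off, and handed the job in at about 18 s.

Last checks, from the wrist camera after letting go:
- **Tray:** the front wall is about 161 mm out, against 160 mm nominal, and both coins are visible inside.
- **Square, long leg:** parallel to the tray's side within 0.05°, with a gap of about 0.4 mm or less, which is within measurement error.
- **Square, short leg:** flush with the frame's face within error at the corner end. Its fitted angle (0.8°) disagrees with the face (0.16°). I put that down to the edge being partly hidden under the frame's top edge, because the long-leg fit shows the square aligned.
- **Forces:** the highest reading at the end of any move was about 10 N, when the tray reached its stop. At the end the gripper touched nothing.
- **Other things on the table:** nothing on the table looked moved in the last picture. It did not show the meter head or two of the red squares, and only an edge of the ramp, so I did not recheck those.

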